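# Hang the grater and the pail on their snap-hook stands

## Task

Put the grater and the little pail away on the two hook stands: the tall grater on the taller stand, the squat pail on the shorter one. Push each item's eye bar down through the hook's sprung gate until the bar rests in the bottom of the hook and the gate has snapped shut over it, then leave both hanging still. Do not disturb the salt shaker or the mug.

Things in the scene. Friction and masses are not known exactly. Their poses are not given: they have to be found in the camera images.
- grater: Tall steel box grater, body 72 x 72 mm, 105 mm high, 237 mm with its frame, about 0.22 kg. Loose. Origin: centre of underside, z up; same when half turned. On it an upright wire frame in its y-z plane, 62 mm wide: 8 mm round eye bar along y, 169 mm up; free window 46 mm wide, 60 high under the bar; 36 mm open gap over it, for the gate; then a grip block.
- pail: Squat round steel pail, open above, 72 mm across, 65 mm high, 197 mm with its frame, about 0.2 kg. Loose. Origin: centre of underside, z up; same when half turned. On it an upright wire frame in its y-z plane, 62 mm wide: 8 mm round eye bar along y, 129 mm up; free window 46 mm wide, 60 high under the bar; 36 mm open gap over it, for the gate; then a grip block.
- grater_eye (a point): Centre of the grater's eye bar, 169 mm above the grater's underside.
- pail_eye (a point): Centre of the pail's eye bar, 129 mm above the pail's underside.
- grater_grip (a point): Centre of the grater's black grip block, 54 mm above its eye bar; the block is 14 (x) x 70 (y) x 28 mm (z), to be pinched from above across its 14 mm.
- pail_grip (a point): Centre of the pail's black grip block, 54 mm above its eye bar; the block is 14 (x) x 70 (y) x 28 mm (z), to be pinched from above across its 14 mm.
- tall_stand: Fixed hook stand. Origin under the post (14 mm thick) on the worktop. An arm runs from the post along the stand's -x and ends in a U hook of 8 mm rod, open upward, lying in its x-z plane. Saddle 200 mm up at x=-90 mm; nose at x=-103, rear leg at x=-64, tops 231 mm up, nothing higher. Foot 170x90x8 mm, x=-140 to 30. The grater belongs here: its underside then hangs 35 mm above the worktop.
- short_stand: Fixed hook stand. Origin under the post (14 mm thick) on the worktop. An arm runs from the post along the stand's -x and ends in a U hook of 8 mm rod, open upward, lying in its x-z plane. Saddle 155 mm up at x=-90 mm; nose at x=-103, rear leg at x=-64, tops 186 mm up, nothing higher. Foot 170x90x8 mm, x=-140 to 30. The pail belongs here: its underside then hangs 30 mm above the worktop.
- tall_stand_seat (a point): Where the centre of a hung eye bar rests in the taller hook: 204 mm above the worktop, 90 mm from the post axis along the stand's -x; axes those of the stand. The nose top is 26 mm above this point, the hook's underside 12 mm below.
- short_stand_seat (a point): Where the centre of a hung eye bar rests in the shorter hook: 159 mm above the worktop, 90 mm from the post axis along the stand's -x; axes those of the stand. The nose top is 26 mm above this point, the hook's underside 12 mm below.
- tall_stand_gate (a joint): Gate across the taller hook's mouth, hinged at the rear leg, 27 mm above the saddle. 0 = shut, level; grows (rad, to 1.25) as pushed down. Sprung shut: a push of about 5 N starts it, 9 N opens it; the items' weight does not. A bar pushed down to the saddle slips past its end and it snaps shut above the bar.
- short_stand_gate (a joint): Gate across the shorter hook's mouth, hinged at the rear leg, 27 mm above the saddle. 0 = shut, level; grows (rad, to 1.25) as pushed down. Sprung shut: a push of about 5 N starts it, 9 N opens it; the items' weight does not. A bar pushed down to the saddle slips past its end and it snaps shut above the bar.
- salt_shaker: Small salt shaker, 44 mm wide, 90 mm high, loose, between the stands; origin at its foot. Bystander.
- mug: Dotted mug, 82 x 114 x 91 mm, loose, on the right; origin at its foot. Bystander.

How it is judged:
By the outcome, as a careful person would: the job done as asked, in the order asked, and still so for the second after the job is handed in, with the robot touching nothing.
It also fails if it takes over 72 s, if anything falls off the work surface, if the arm or the gripper's body presses on something with over 40 N, if the wrist force passes 120 N, or if a joint passes its speed limit or range.

## Robot

A 7-joint arm with a two-finger parallel gripper is mounted at the origin on a cart in front of the work surface, level with it; the furniture and walls round the work are solid. World frame = base frame: x ahead of the robot, y to its left, z up, the work surface at z = 0. Lengths are in mm, angles in rad, forces in N, time in s.
With the tool pointing down it reaches from about 425 to 800 mm from the base axis. Payload 8.3 kg.
Tool frame: the origin (TCP) lies midway between the tips of the shut fingers; the grasp point (between the pads) lies 19 mm behind it; z points along the fingers, y is the line along which they close (so a half turn about z gives the same grasp; the last joint's range is limited). The gripper opens to 85 mm and grips with 20 to 120 N. Pads are 22 mm wide; open, the fingers measure 114 mm over their backs; the gripper's body (76 mm by 85 mm) begins 54 mm behind the grasp point. The pads swing forward as they close: fully open they stand 13 mm farther back than shut.
Start: joints at [-1.349, 0.383, 0.016, 1.37, -0.006, 1.388, -0.046], TCP at [175.551, 599.821, 231.279] pointing down, gripper open.
Joint ranges: [-2.95, 2.95], [-0.25, 2.06], [-1.52, 1.56], [0.18, 2.33], [-1.44, 4.58], [0.02, 2.06], [-3.01, 3.01]. Speed limits (rad/s): [2.39, 2.39, 3.01, 3.01, 3.14, 3.14, 3.14].

## Interface

Orientations are given as a 3x3 rotation matrix whose columns are the frame's x, y, z axes.
In Python, from cell import env gives the robot as it stands.
- The arm moves only by the shell command python3 nudge.py 'ROWS' [FORCE]. ROWS is a JSON list that holds a single list of rows (three levels of brackets), with 1 to 5 rows, each of 5 numbers: the finger opening in mm, then dx, dy, dz in mm, then a turn about the tool's z in rad; each row is the pose to reach, as a shift and turn from the pose commanded when the command began, along the tool's axes at that moment; what a row does not reach only later rows make up. A row lasts 1/10 s, in which the tool goes at most 50 mm and 0.15 rad, less where a joint would pass 70% of its speed; a pose out of reach is approached as far as the arm can. The fingers move at their own pace and stop on an object; FORCE is the grip in N (left out, the last holds). Time passes only in rows, so rows that do not move let the fingers close. It prints the time, the measured TCP pose, the force, the opening and the grip force at its end. Input that does not fit is refused with a message, and nothing moves.
- env.sense(): the state, without advancing time (a new reading comes with each control period).
- env.snapshot(name): name is "side" or "top"; returns the picture (420x560x3 uint8, red, green, blue); there is no depth.
- env.camera_params(name): a dict with "vertical_fov" (degrees; the focal length in pixels is half the picture's height over the tangent of half this angle, whatever the lens; pixels are square), "cx", "cy" (the principal point, pixels), "R" (3x3) and "t" (3): a world point X has camera coordinates R X + t. Camera axes: x right, y down, z forward; pixel columns grow to the right and rows downward; lengths in mm; the calibration is good to about 2 mm. A picture is of the moment at which its call begins. camera_params takes no time and is no camera call.
- env.hand_in(): hands the job in; it is judged then, once.
The state is a dict: "time": time; "joint_pos": joint angles; "dq": joint speeds; "joint_efforts": joint torques, N m; "tcp_pos": TCP position; "ee_rot": TCP orientation; "contact_force": force on the tool from outside, world axes, zero at the start; "moment": the same for the moment, N m; "gripper_width": finger opening in mm; "finger_force": force on a finger pad.
Only numpy, scipy, OpenCV 4.12 (cv2) and the standard library are available. Lean on these libraries where they do the work, as an engineer would, in place of code of your own. Each camera call takes 0.05 s, during which the arm holds its last target. There are 200 camera calls.

## Working session

There is one attempt and no reset: what is moved stays moved. The work goes in short steps, Python scripts to look and compute and a shell command to move; the robot and the scene stay as the last step left them, time stands still between calls to the robot, and variables do not carry over. Pictures are saved under pics/ and viewed, at most 11 in all, crops included, and the job is handed in when it is done.

```bash
ls; mkdir -p pics; python3 - <<'E'
from cell import env
import cv2
for n in("side","top"):
    cv2.imwrite(f"pics/{n}0.png",env.snapshot(n)[:,:,::-1]); print(n,env.camera_params(n))
s=env.sense(); print(s['tcp_pos'],s['ee_rot'],s['time'])
E
```

```text
cell.py
nudge.py
pics
side {'vertical_fov': 55.475371991378374, 'cx': 278.6388092029738, 'cy': 213.3765576151751, 'R': array([[ 0.90205345, -0.43160705, -0.00386372],
       [-0.29792799, -0.61613883, -0.72911717],
       [ 0.31231152,  0.65885377, -0.68437798]]), 't': array([-541.11827311,  277.64072929, 1027.78023518])}
top {'vertical_fov': 43.294079599678255, 'cx': 273.30574349425035, 'cy': 217.5241097461793, 'R': array([[-0.02368416, -0.99962809,  0.01351821],
       [-0.9987963 ,  0.02307914, -0.04328163],
       [ 0.04295355, -0.01452703, -0.99897145]]), 't': array([  -4.4048882 ,  579.84050492, 1551.95789073])}
[175.45146581 599.40079422 230.38610242] [[-9.59738619e-01  2.80894273e-01 -4.37135388e-04]
 [ 2.80894608e-01  9.59737132e-01 -1.69035548e-03]
 [-5.52761119e-05 -1.74508841e-03 -9.99998476e-01]] 0.1
```

View pics/side0.png

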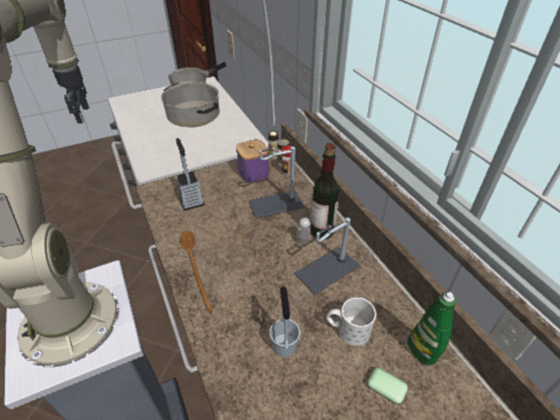

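View pics/top0.png

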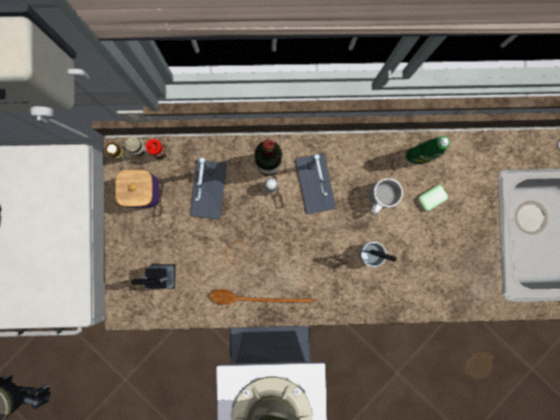

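Side view: grater at about (190,190) with its grip at (181,148), pail at (285,340) with its grip at (285,300), tall stand at (280,180), short stand at (335,250). Next I'll enlarge the key regions.

```bash
python3 - <<'E'
import cv2,numpy as np
s=cv2.imread("pics/side0.png");t=cv2.imread("pics/top0.png")
def c(i,x,y,w,h,W=400,H=300):return cv2.resize(i[y:y+h,x:x+w],(W,H),interpolation=cv2.INTER_CUBIC)
A=np.vstack([np.hstack([c(s,150,130,80,90,266,300),c(s,245,140,80,90,267,300),c(s,290,210,80,90,267,300)]),
 np.hstack([c(s,250,280,80,90,266,300),c(t,125,250,64,72,267,300),c(t,345,230,64,72,267,300)])])
cv2.imwrite("pics/c1.png",A)
B=np.hstack([c(t,180,145,80,80,400,400),c(t,285,145,80,80,400,400)])
cv2.imwrite("pics/c2.png",B)
E
```

```text
(no output)
```

View pics/c1.png

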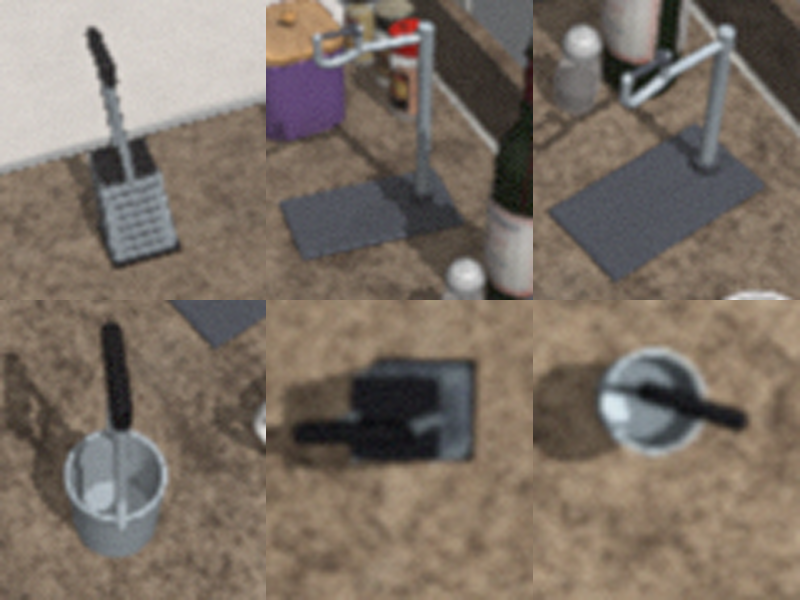

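View pics/c2.png

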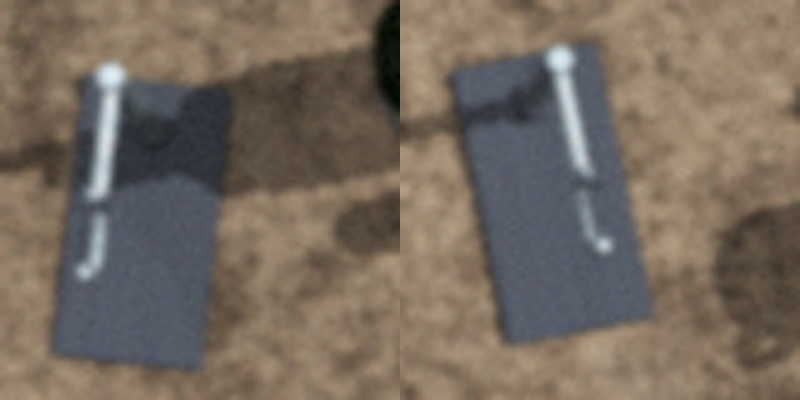

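The crops show the foot corners, post tops, noses, grip ends and rim clearly enough to fit the poses.

```bash
cat > h.py <<'E'
from cell import env
import numpy as np
from scipy.optimize import least_squares
P={n:env.camera_params(n) for n in("side","top")}
def proj(n,X):
    p=P[n];f=210/np.tan(np.radians(p['vertical_fov']/2));c=p['R']@np.asarray(X,float)+p['t']
    return np.array([p['cx'],p['cy']])+f*c[:2]/c[2]
def pose(v,m):
    c,s=np.cos(v[3]),np.sin(v[3]);return [v[0]+c*m[0]-s*m[1],v[1]+s*m[0]+c*m[1],v[2]+m[2]]
def fit(obs,x0,lock=False):
    def r(v):
        w=np.array([v[0],v[1],0 if lock else v[2],v[3]])
        return np.concatenate([proj(n,pose(w,m))-px for n,px,m in obs]+[[0 if not lock else v[2]]])
    s=least_squares(r,x0,x_scale=[10,10,10,.1],loss='soft_l1');return s.x,r(s.x)[:-1].reshape(-1,2)
def tri(a,b):
    s=least_squares(lambda X:np.r_[proj("side",X)-a,proj("top",X)-b],[600,0,100]);return s.x,np.abs(s.fun).max()
E
cat > m.py <<'E'
from h import *
np.set_printoptions(precision=2,suppress=True)
def stand(tc,sc,pt,ps,nt,ns,x0):
    C=[(30,45,8),(30,-45,8),(-140,-45,8),(-140,45,8)]
    o=[("top",p,m) for p,m in zip(tc,C) if p]+[("side",p,m) for p,m in zip(sc,C) if p]
    for l in(0,1):
        v,r=fit(o,x0,l);print("stand",v,np.abs(r).max(0))
    print("post top",tri(ps,pt),"nose",tri(ns,nt),"seat xy",pose(v,(-90,0,0)))
    print("pred nose px",proj("top",pose(v,(-103,0,231))),proj("side",pose(v,(-103,0,231))))
stand([(196.4,160.6),(226.4,163),(220.6,218.6),(190.6,215.6)],[None,(303.9,206.6),(257.3,217.4),(249.5,200.6)],(202,160.4),(293.3,148.1),(197,199),(260.6,152),[700,200,0,0])
stand([(295.6,159.4),(324.6,153.4),(335.4,208),(306.6,214)],[(338.5,247.5),(359.5,266.1),(314.9,294),(294.8,273)],(317,156.4),(347.8,219.6),(325.8,194),(318.5,233.4),[700,-100,0,0])
g=[("top",(132.7,281.9),(0,35,237)),("side",(178,139.6),(0,35,237)),("side",(183.7,154.6),(0,-35,209)),("top",(175.1,264.4),(36,-36,0)),("top",(175.1,287.9),(-36,-36,0)),("side",(185.2,209.8),(-36,-36,0)),("side",(203.8,204.7),(36,-36,0))]
for y in(0,3.1):
  v,r=fit(g,[450,300,0,y]);print("grater",v,r)
p=[("top",(395.8,258.8),(0,-35,197)),("top",(370.7,251.6),(0,35,169)),("side",(283.1,287.5),(0,35,197)),("side",(286.1,318.4),(0,-35,169)),("top",(373.5,254.5),(0,0,65)),("side",(284.7,331.9),(0,0,65))]
v,r=fit(p,[500,-250,0,0]);print("pail",v,r)
E
python3 m.py
```

```text
stand [724.8  165.45  -1.03  -0.12] [2.38 1.79]
stand [724.6  165.19   0.    -0.12] [2.41 1.78]
post top (array([724.7 , 164.15, 217.52]), np.float64(1.1968897613007812)) nose (array([623.99, 178.2 , 224.97]), np.float64(0.8250291779448844)) seat xy [np.float64(635.242086917791), np.float64(175.89326884862004), np.float64(0.0)]
pred nose px [197.24 198.78] [259.29 150.64]
stand [ 734.82 -137.56   -1.08    0.17] [1.7  1.61]
stand [ 734.53 -137.78    0.      0.17] [1.74 1.57]
post top (array([ 734.63, -136.86,  173.64]), np.float64(0.6002138391463632)) nose (array([ 633.39, -156.53,  185.5 ]), np.float64(0.9204400974894043)) seat xy [np.float64(645.8679118663127), np.float64(-153.2476843179046), np.float64(0.0)]
pred nose px [327.82 191.65] [318.43 220.17]
grater [417.44 309.49   5.6   -0.03] [[-1.57 -0.61]
 [-1.97 -3.56]
 [-0.47  1.13]
 [ 0.82 -1.48]
 [ 0.53 -0.47]
 [-2.03  0.89]
 [ 0.41  0.02]]
grater [417.44 309.49   5.6   -0.03] [[-1.57 -0.61]
 [-1.97 -3.56]
 [-0.47  1.13]
 [ 0.82 -1.48]
 [ 0.53 -0.47]
 [-2.03  0.89]
 [ 0.41  0.02]]
pail [ 468.86 -302.32    0.49   -0.35] [[ 1.25 -0.14]
 [-1.2  -1.72]
 [-0.71 -1.94]
 [-0.25  2.51]
 [ 0.51 -1.35]
 [-0.89  0.17]]
```

```bash
cat > go.py <<'E'
# usage: go.py x y z yaw : tool y axis to point along yaw (mod pi); prints shift and turn in tool axes
import sys
from h import *
x,y,z,w=map(float,sys.argv[1:5]);s=env.sense();R=s['ee_rot']
d=R.T@(np.array([x,y,z])-s['tcp_pos']);cur=np.arctan2(R[1,1],R[0,1])
t=-((w-cur+np.pi/2)%np.pi-np.pi/2)
print("tcp",s['tcp_pos'].round(1),"yaw",round(cur,3),"d",d.round(1),"turn",round(t,3),"F",np.round(s['contact_force'],1),"q7",s['joint_pos'][6].round(2),"w",round(float(s['gripper_width']),1),"t",round(s['time'],1))
E
python3 - <<'E'
from h import *
print(tri((181,147),(146.7,281.3)),tri((284.7,303),(383.3,255.2)))
E
python3 go.py 417 309 290 -0.03; python3 nudge.py '[[[85, 0, 0, -60, 0]]]'; python3 go.py 417 309 290 -0.03
```

```text
(array([418.05064821, 309.46461375, 223.8415578 ]), np.float64(0.9394699316031279)) (array([ 468.29308086, -303.25839851,  184.55575917]), np.float64(0.7597869978304743))
tcp [175.5 599.4 230.4] yaw 1.286 d [-313.4 -211.   -59.2] turn 1.316 F [0.1 0.3 0. ] q7 -0.05 w 85.5 t 0.1
time: 0.2
tcp_pos: [174.4, 595.8, 272.7]
ee_rot: [[-0.96, 0.281, -0.004], [0.281, 0.96, -0.017], [-0.001, -0.017, -1.0]]
contact_force: [0.3, 1.5, -0.9]
gripper_width: 85.0
finger_force: 0.0
tcp [174.4 595.8 272.7] yaw 1.286 d [-313.3 -207.4  -13.6] turn 1.316 F [ 0.3  1.5 -0.9] q7 -0.05 w 85.0 t 0.2
```

```bash
python3 nudge.py '[[[85, -40, -27, -10, 0.15], [85, -80, -54, -10, 0.3], [85, -120, -81, -10, 0.45], [85, -160, -108, -10, 0.6], [85, -200, -135, -10, 0.75]]]' >/dev/null;  python3 go.py 418 309.5 290 -0.03
```

```text
tcp [330.4 412.2 291. ] yaw 0.53 d [-132.9   23.7    1. ] turn 0.56 F [0.4 1.1 0.5] q7 -0.4 w 84.8 t 0.7
```

```bash
python3 nudge.py '[[[85, -40, 8, 0, 0.15], [85, -80, 16, 0, 0.3], [85, -110, 22, 0, 0.45], [85, -130, 24, 0, 0.56], [85, -130, 24, 0, 0.56]]]' >/dev/null;  python3 nudge.py '[[[85, 0, 0, 0, 0]]]' >/dev/null;python3 go.py 418 309.5 204 -0.03
python3 - <<'E'
from h import *
import cv2
s=env.snapshot("side")[:,:,::-1];t=env.snapshot("top")[:,:,::-1]
cv2.imwrite("pics/g1.png",np.hstack([cv2.resize(s[90:220,130:250],(400,433),interpolation=3),cv2.resize(t[220:320,110:202],(400,433),interpolation=3)]))
E
```

```text
tcp [416.3 314.7 291. ] yaw -0.022 d [-5.1  1.9 87. ] turn 0.008 F [-0.9  0.7 -0.4] q7 -0.69 w 85.3 t 1.3
```

View pics/g1.png

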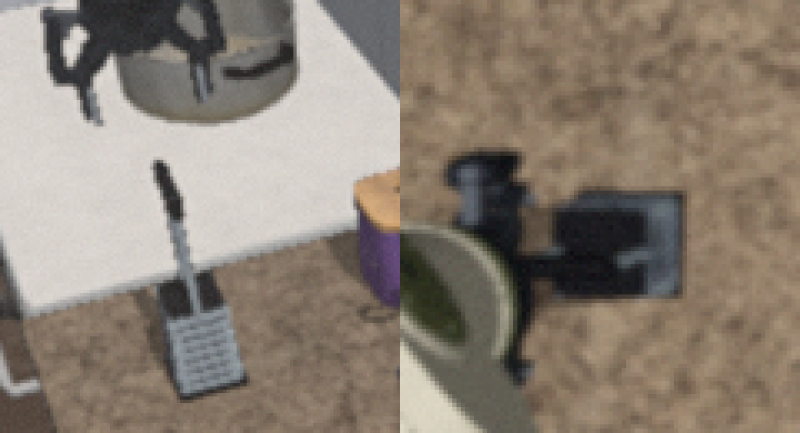

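The open fingers straddle the grip (tips at about (159,127) and (191,120) in the side view), aligned with it. Next: descend and close.

```bash
python3 -c "
from h import *
print(proj('side',(416.3,314.7,304)))"
python3 nudge.py '[[[85, -5, 2, 30, 0], [85, -5, 2, 60, 0], [85, -5, 2, 87, 0], [85, -5, 2, 87, 0]]]' 60|grep -v rot; python3 go.py 418 309.5 204 -0.03
python3 nudge.py '[[[40, 0, 0, 0, 0], [20, 0, 0, 0, 0], [5, 0, 0, 0, 0], [5, 0, 0, 0, 0], [5, 0, 0, 0, 0]]]' 60|grep -v rot; python3 go.py 418 309.5 204 -0.03
```

```text
[174.20231242 122.97245937]
time: 1.8
tcp_pos: [415.7, 309.3, 200.6]
contact_force: [-0.6, 0.9, -0.9]
gripper_width: 85.1
finger_force: 0.0
tcp [415.7 309.3 200.6] yaw -0.02 d [ 0.2  2.3 -3.4] turn 0.01 F [-0.6  0.9 -0.9] q7 -0.66 w 85.1 t 1.8
time: 2.3
tcp_pos: [418.7, 309.8, 205.1]
contact_force: [-1.3, -0.0, 7.8]
gripper_width: 13.2
finger_force: 58.1
tcp [418.7 309.8 205.1] yaw -0.024 d [-0.3 -0.7  1.1] turn 0.006 F [-1.3 -0.   7.8] q7 -0.66 w 13.2 t 2.3
```

```bash
python3 nudge.py '[[[5, 0, 0, 0, 0], [5, 0, 0, -25, 0], [5, 0, 0, -50, 0], [5, 0, 0, -76, 0], [5, 0, 0, -76, 0]]]' 100|grep -v rot; python3 go.py 575.7 183 281 -0.12
```

```text
time: 2.8
tcp_pos: [419.8, 310.2, 283.6]
contact_force: [0.3, 0.9, -2.3]
gripper_width: 12.6
finger_force: 97.9
tcp [419.8 310.2 283.6] yaw -0.024 d [-123.4  159.     2.7] turn 0.096 F [ 0.3  0.9 -2.3] q7 -0.68 w 12.6 t 2.8
```

```bash
python3 nudge.py '[[[5, -15, 20, 0, 0.02], [5, -32, 41, 0, 0.05], [5, -50, 64, 0, 0.07], [5, -68, 87, 0, 0.09], [5, -86, 110, 1, 0.096]]]' >/dev/null
python3 nudge.py '[[[5, -18, 24, 0, 0], [5, -30, 40, 0, 0], [5, -37, 49, 0, 0], [5, -37, 49, 0, 0], [5, -37, 49, 0, 0]]]' >/dev/null; python3 go.py 575.7 183 281 -0.12
python3 - <<'E'
from h import *
import cv2
s=env.snapshot("side")[:,:,::-1];t=env.snapshot("top")[:,:,::-1]
cv2.imwrite("pics/g2.png",np.hstack([cv2.resize(s[110:230,200:310],(440,480),interpolation=3),cv2.resize(t[150:240,160:227],(357,480),interpolation=3)]))
E
```

```text
tcp [569.9 179.3 278.6] yaw -0.119 d [ 4.4  5.3 -2.4] turn 0.001 F [ 0.5 -0.  -1.9] q7 -0.35 w 12.4 t 3.8
```

View pics/g2.png

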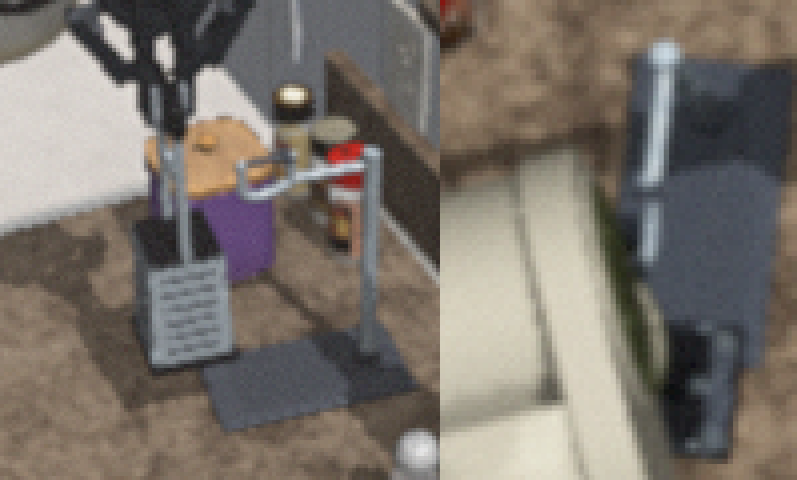

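Side view: the grater hangs upright from the gripper, its near wire at about (246,148), with the hook nose ahead at about (260,152). I'll check its height and tilt against the prediction.

```bash
python3 -c "
from h import *
v=(569.9,179.3,73.6,-.119)
for m in((-36,-36,0),(36,-36,0),(36,-36,105),(0,-31,169)): print(m,proj('side',pose(v,m)))
print(proj('side',(569.9+35,179.3,73.6)))"
python3 go.py 635.2 175.9 281.5 -0.12
```

```text
(-36, -36, 0) [237.67442056 205.33619872]
(36, -36, 0) [259.87896986 200.34938788]
(36, -36, 105) [258.60477349 173.76204662]
(0, -31, 169) [245.11560674 157.34675451]
[255.89951002 192.63487004]
tcp [569.7 179.9 279. ] yaw -0.118 d [ 3.7 65.5 -2.5] turn 0.002 F [-0.7  0.4 -2.5] q7 -0.35 w 12.8 t 3.9
```

```bash
python3 nudge.py '[[[5, 1, 12, 0, 0], [5, 2, 24, -1, 0], [5, 4, 36, -2, 0], [5, 4, 36, -2, 0]]]' |grep -v rot; python3 go.py 635.2 175.9 280.5 -0.12
```

```text
time: 4.3
tcp_pos: [607.1, 179.2, 281.0]
contact_force: [0.2, 0.0, -2.5]
gripper_width: 12.6
finger_force: 98.0
tcp [607.1 179.2 281. ] yaw -0.118 d [ 0.1 28.3  0.5] turn 0.002 F [ 0.2  0.  -2.5] q7 -0.32 w 12.6 t 4.3
```

```bash
python3 nudge.py '[[[5, 0, 9, 0, 0], [5, 0, 18, 0, 0], [5, 0, 27, 0, 0], [5, 0, 28.3, 0, 0], [5, 0, 28.3, 0, 0]]]' |grep -v rot; python3 go.py 635.2 175.9 280.5 -0.12
python3 - <<'E'
from h import *
import cv2
s=env.snapshot("side")[:,:,::-1];t=env.snapshot("top")[:,:,::-1]
cv2.imwrite("pics/g3.png",np.hstack([cv2.resize(s[110:210,210:302],(552,600),interpolation=3),cv2.resize(t[150:240,160:197],(247,600),interpolation=3)]))
E
```

```text
time: 4.8
tcp_pos: [635.2, 174.2, 280.9]
contact_force: [0.4, 0.1, -2.4]
gripper_width: 12.9
finger_force: 98.0
tcp [635.2 174.2 280.9] yaw -0.121 d [ 1.7 -0.2  0.4] turn -0.001 F [ 0.4  0.1 -2.4] q7 -0.29 w 12.9 t 4.8
```

View pics/g3.png

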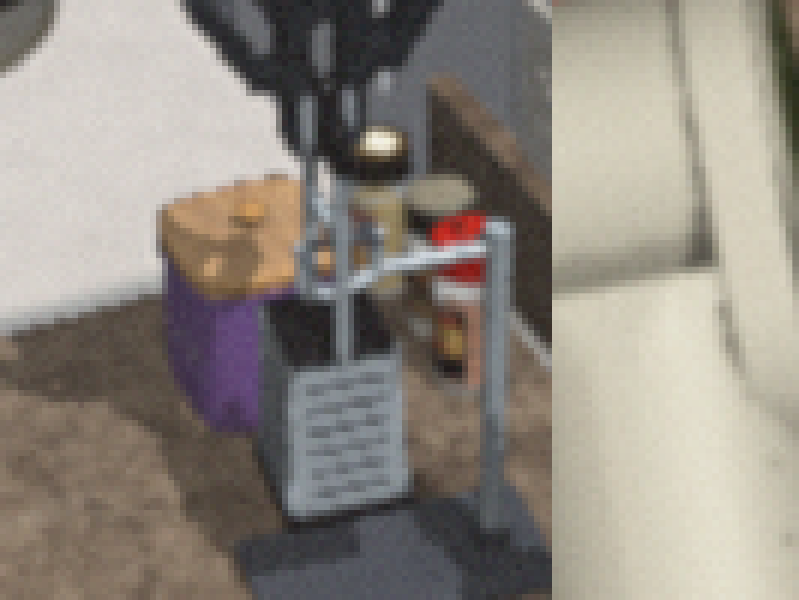

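The side view shows the hook passing through the grater's window. The eye bar at about (263,144) is over the mouth, the nose at (260,152). Now pushing down.

```bash
python3 nudge.py '[[[5, 1, 0, 5, 0], [5, 1, 0, 10, 0], [5, 1, 0, 14, 0], [5, 1, 0, 14, 0]]]' 110|grep -v rot;  python3 go.py 635.2 175.9 240 -0.12
```

```text
time: 5.3
tcp_pos: [634.7, 175.9, 267.1]
contact_force: [-1.2, 0.2, 2.4]
gripper_width: 12.6
finger_force: 108.5
tcp [634.7 175.9 267.1] yaw -0.12 d [ 0.   0.5 27.1] turn 0.0 F [-1.2  0.2  2.4] q7 -0.29 w 12.6 t 5.3
```

```bash
python3 nudge.py '[[[5, 0, 0, 4, 0], [5, 0, 0, 8, 0], [5, 0, 0, 12, 0]]]'|grep -v rot;  python3 go.py 635.2 175.9 240 -0.12
```

```text
time: 5.6
tcp_pos: [635.5, 175.5, 255.7]
contact_force: [-1.5, -0.7, 6.3]
gripper_width: 12.4
finger_force: 108.9
tcp [635.5 175.5 255.7] yaw -0.12 d [ 0.3 -0.4 15.7] turn -0.0 F [-1.5 -0.7  6.3] q7 -0.28 w 12.4 t 5.6
```

```bash
python3 nudge.py '[[[5, 0, 0, 4, 0], [5, 0, 0, 8, 0], [5, 0, 0, 12, 0]]]'|grep -v rot;  python3 go.py 635.2 175.9 240 -0.12
```

```text
time: 5.9
tcp_pos: [634.8, 175.3, 241.8]
contact_force: [0.3, 0.2, -2.5]
gripper_width: 12.9
finger_force: 107.9
tcp [634.8 175.3 241.8] yaw -0.12 d [0.6 0.3 1.8] turn -0.0 F [ 0.3  0.2 -2.5] q7 -0.28 w 12.9 t 5.9
```

```bash
python3 nudge.py '[[[5, 0, 0, 2, 0], [5, 0, 0, 4, 0], [5, 0, 0, 4, 0]]]'|grep -v rot;  python3 go.py 635.2 175.9 240 -0.12
```

```text
time: 6.2
tcp_pos: [635.4, 175.3, 240.1]
contact_force: [-2.2, -0.2, 3.4]
gripper_width: 12.5
finger_force: 108.8
tcp [635.4 175.3 240.1] yaw -0.12 d [ 0.6 -0.3  0.1] turn -0.0 F [-2.2 -0.2  3.4] q7 -0.28 w 12.5 t 6.2
```

```bash
python3 nudge.py '[[[20, 0, 0, 0, 0], [45, 0, 0, 0, 0], [45, 0, 0, 0, 0], [45, 0, 0, 0, 0]]]'|grep -v rot; python3 nudge.py '[[[45, 0, 0, -15, 0], [45, 0, 0, -40, 0], [45, 0, 0, -70, 0], [60, 0, 0, -100, 0], [60, 0, 0, -100, 0]]]'|grep -v rot;python3 - <<'E'
from h import *
import cv2
s=env.snapshot("side")[:,:,::-1]
cv2.imwrite("pics/g4.png",cv2.resize(s[110:210,210:302],(552,600),interpolation=3))
E
python3 go.py 635 175 340 -0.12;python3 go.py 468.5 -303 290 -0.35
```

```text
time: 6.6
tcp_pos: [635.1, 175.6, 239.2]
contact_force: [-0.5, 0.3, -0.1]
gripper_width: 45.0
finger_force: 0.0
time: 7.1
tcp_pos: [636.4, 175.5, 344.3]
contact_force: [0.1, -0.4, 0.0]
gripper_width: 59.9
finger_force: 0.0
tcp [636.  175.4 341.8] yaw -0.12 d [-0.6 -1.   1.8] turn -0.0 F [ 0.1 -0.2  0.9] q7 -0.3 w 60.2 t 7.2
tcp [636.  175.4 341.8] yaw -0.12 d [-495.2 -109.2   50.5] turn 0.23 F [ 0.1 -0.2  0.9] q7 -0.3 w 60.2 t 7.2
```

View pics/g4.png

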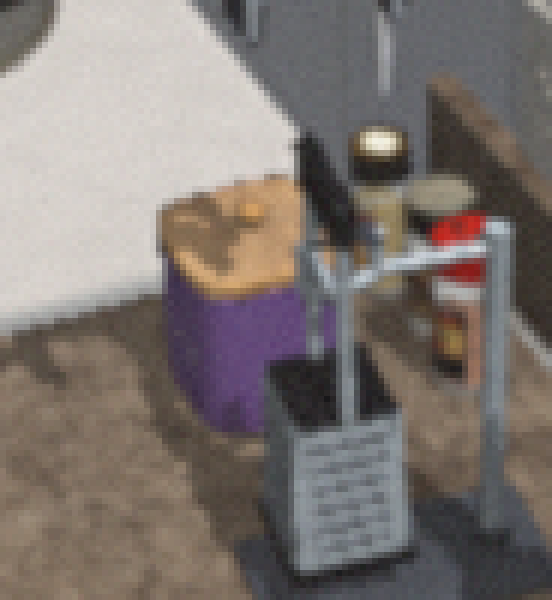

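The grater hangs in the hook, bar at the bottom, grip at (263,140). Moving on to the pail.

```bash
python3 nudge.py '[[[85, -45, -20, 0, 0.05], [85, -90, -40, 0, 0.1], [85, -135, -55, 0, 0.15], [85, -180, -70, 0, 0.2], [85, -225, -80, 0, 0.23]]]'>/dev/null;python3 go.py 468.5 -303 290 -0.35
```

```text
tcp [527.  -39.6 338.3] yaw -0.351 d [-267.4   35.8   48.3] turn -0.001 F [ 1.  -0.2  0. ] q7 -0.25 w 85.0 t 7.7
```

```bash
python3 nudge.py '[[[85, -45, 6, 9, 0], [85, -90, 12, 18, 0], [85, -135, 18, 27, 0], [85, -180, 24, 36, 0], [85, -225, 30, 48, 0]]]'>/dev/null;python3 nudge.py '[[[85, -30, 4, 0, 0], [85, -38, 5, 0, 0], [85, -38, 5, 0, 0], [85, -38, 5, 0, 0]]]'>/dev/null;python3 go.py 468.5 -303 164 -0.35
python3 - <<'E'
from h import *
import cv2
s=env.snapshot("side")[:,:,::-1];t=env.snapshot("top")[:,:,::-1]
cv2.imwrite("pics/g5.png",np.hstack([cv2.resize(s[220:370,230:360],(400,461),interpolation=3),cv2.resize(t[210:310,330:417],(400,460),interpolation=3)[:,:].copy() if 0 else cv2.resize(t[210:310,330:417],(400,461),interpolation=3)]))
E
```

```text
tcp [ 472.  -295.8  290.8] yaw -0.348 d [ -8.   -0.8 126.8] turn 0.002 F [ 1.  -0.1  0.6] q7 0.32 w 84.9 t 8.6
```

View pics/g5.png

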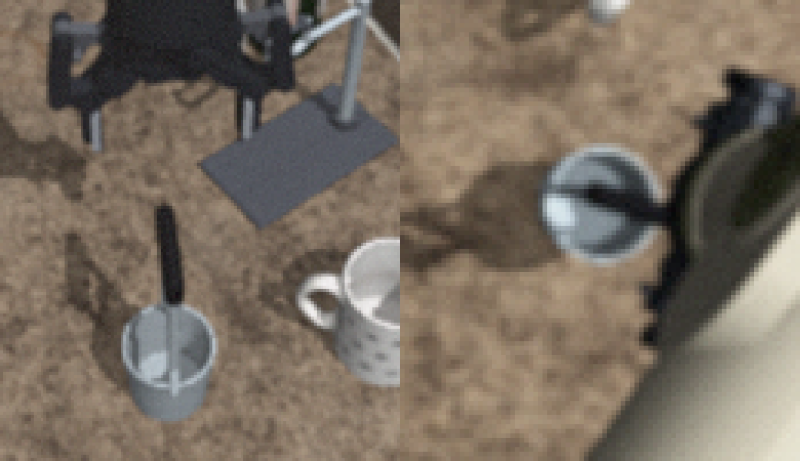

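The open fingers are centred over the pail's grip (tip midpoint (285,266), grip (285,303) in the side view). Descending.

```bash
python3 nudge.py '[[[85, -6, -1, 40, 0], [85, -7, -1, 80, 0], [85, -7, -1, 110, 0], [85, -7, -1, 125, 0], [85, -7, -1, 125, 0]]]' 60|grep -v rot
python3 nudge.py '[[[40, 0, 0, 0, 0], [20, 0, 0, 0, 0], [5, 0, 0, 0, 0], [5, 0, 0, 0, 0], [5, 0, 0, 0, 0]]]' 60|grep -v rot; python3 go.py 468.5 -303 164 -0.35
```

```text
time: 9.15
tcp_pos: [467.8, -301.7, 164.7]
contact_force: [0.3, -0.0, 1.3]
gripper_width: 85.3
finger_force: 0.0
time: 9.65
tcp_pos: [468.5, -303.8, 167.0]
contact_force: [2.3, -1.6, 2.1]
gripper_width: 13.1
finger_force: 58.3
tcp [ 468.5 -303.8  167. ] yaw -0.35 d [ 0.8 -0.2  3. ] turn 0.0 F [ 2.3 -1.6  2.1] q7 0.39 w 13.1 t 9.7
```

```bash
python3 nudge.py '[[[5, 0, 0, 0, 0], [5, 0, 0, -25, 0], [5, 0, 0, -50, 0], [5, 0, 0, -71, 0], [5, 0, 0, -71, 0]]]' 100|grep -v rot; python3 nudge.py '[[[5, 0, 0, 0, 0]]]' >/dev/null; python3 go.py 582 -164.7 238 0.17
```

```text
time: 10.15
tcp_pos: [468.9, -304.5, 239.8]
contact_force: [0.8, -0.5, -1.6]
gripper_width: 12.5
finger_force: 97.9
tcp [ 467.9 -303.4  236.7] yaw -0.35 d [169.4  59.6  -1.3] turn -0.52 F [-0.1 -0.3 -2.6] q7 0.36 w 12.8 t 10.2
```

```bash
python3 nudge.py '[[[5, 20, 5, 0, -0.06], [5, 43, 13, 0, -0.13], [5, 66, 22, 0, -0.2], [5, 90, 31, -1, -0.27], [5, 114, 40, -1, -0.34]]]' >/dev/null
python3 go.py 582 -164.7 238 0.17
```

```text
tcp [ 546.6 -207.4  238. ] yaw -0.002 d [42.8 35.3 -0. ] turn -0.172 F [ 0.9  0.2 -2.1] q7 0.48 w 12.5 t 10.8
```

```bash
python3 nudge.py '[[[5, 18, 14, 0, -0.07], [5, 32, 26, 0, -0.13], [5, 43, 35, 0, -0.172], [5, 43, 35, 0, -0.172], [5, 43, 35, 0, -0.172]]]' >/dev/null
python3 nudge.py '[[[5, 0, 0, 0, 0]]]' >/dev/null;python3 go.py 615 -159 238 0.17;python3 go.py 646 -153.7 238 0.17
```

```text
tcp [ 579.5 -168.9  238.4] yaw 0.159 d [ 4.1 36.6  0.4] turn -0.011 F [-0.  -0.6 -1.8] q7 0.57 w 12.3 t 11.3
tcp [ 579.5 -168.9  238.4] yaw 0.159 d [ 4.4 68.1  0.4] turn -0.011 F [-0.  -0.6 -1.8] q7 0.57 w 12.3 t 11.3
```

```bash
python3 nudge.py '[[[5, 2, 12, 0, -0.011], [5, 4, 24, 0, -0.011], [5, 4, 36, 0, -0.011], [5, 4, 36, 0, -0.011]]]'|grep -v rot;python3 go.py 646 -153.7 238 0.17
```

```text
time: 11.75
tcp_pos: [616.5, -156.8, 237.8]
contact_force: [-0.3, 0.6, -3.0]
gripper_width: 12.8
finger_force: 97.9
tcp [ 616.5 -156.8  237.8] yaw 0.175 d [-2.  29.6 -0.2] turn 0.005 F [-0.3  0.6 -3. ] q7 0.56 w 12.8 t 11.8
```

```bash
python3 nudge.py '[[[5, -1, 9, 0, 0], [5, -1, 18, 0, 0], [5, -2, 27, 0, 0], [5, -2, 29.6, 0, 0], [5, -2, 29.6, 0, 0]]]'|grep -v rot;python3 go.py 646 -153.7 238 0.17
python3 - <<'E'
from h import *
import cv2
s=env.snapshot("side")[:,:,::-1]
cv2.imwrite("pics/g6.png",cv2.resize(s[180:300,270:380],(550,600),interpolation=3))
E
```

```text
time: 12.25
tcp_pos: [644.9, -154.5, 237.9]
contact_force: [-0.1, -0.3, -1.9]
gripper_width: 12.5
finger_force: 97.9
tcp [ 644.9 -154.5  237.9] yaw 0.173 d [ 0.6  1.3 -0.1] turn 0.003 F [-0.1 -0.3 -1.9] q7 0.56 w 12.5 t 12.2
```

View pics/g6.png

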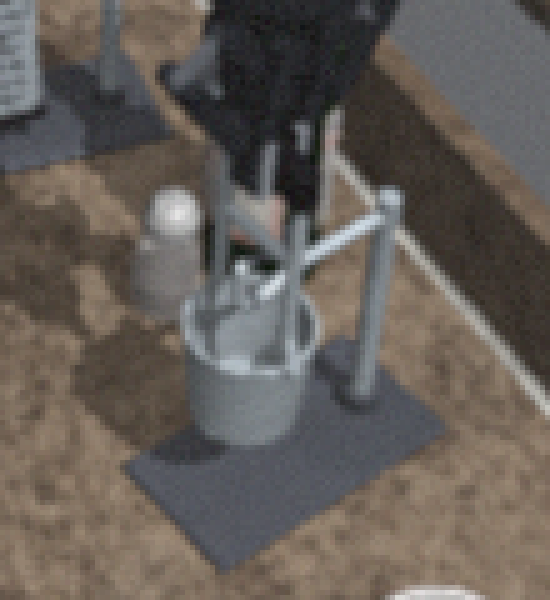

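The short hook's nose at about (318,233) lies between the pail's wires at (313,227) and (329,235), with the bar above it. Pushing down.

```bash
python3 nudge.py '[[[5, 0, 1, 5, 0], [5, 0, 1, 10, 0], [5, 0, 1, 14, 0], [5, 0, 1, 14, 0]]]' 110|grep -v rot;  python3 go.py 646 -153.7 197 0.17
```

```text
time: 12.7
tcp_pos: [645.2, -154.5, 224.1]
contact_force: [-0.9, 0.2, 3.4]
gripper_width: 12.5
finger_force: 108.7
tcp [ 645.2 -154.5  224.1] yaw 0.173 d [ 0.7  0.9 27.1] turn 0.003 F [-0.9  0.2  3.4] q7 0.56 w 12.5 t 12.7
```

```bash
python3 nudge.py '[[[5, 0, 0, 4, 0], [5, 0, 0, 8, 0], [5, 0, 0, 12, 0]]]'|grep -v rot;  python3 go.py 646 -153.7 197 0.17
```

```text
time: 13.0
tcp_pos: [645.9, -154.6, 212.7]
contact_force: [-2.1, -1.3, 4.8]
gripper_width: 12.4
finger_force: 109.1
tcp [ 645.9 -154.6  212.7] yaw 0.173 d [ 0.9  0.2 15.7] turn 0.003 F [-2.1 -1.3  4.8] q7 0.56 w 12.4 t 13.0
```

```bash
python3 nudge.py '[[[5, 0, 0, 4, 0], [5, 0, 0, 8, 0], [5, 0, 0, 12, 0]]]'|grep -v rot
```

```text
time: 13.3
tcp_pos: [645.4, -154.1, 199.0]
contact_force: [-0.1, 0.2, -1.9]
gripper_width: 12.3
finger_force: 108.1
```

```bash
python3 nudge.py '[[[5, 0, 0, 2, 0], [5, 0, 0, 4, 0], [5, 0, 0, 4, 0]]]'|grep -v rot;  python3 go.py 646 -153.7 197 0.17
```

```text
time: 13.6
tcp_pos: [646.0, -154.2, 197.2]
contact_force: [-1.5, 0.3, 4.3]
gripper_width: 12.4
finger_force: 109.0
tcp [ 646.  -154.2  197.2] yaw 0.173 d [0.5 0.1 0.2] turn 0.003 F [-1.5  0.3  4.3] q7 0.57 w 12.4 t 13.6
```

Same signature: the gate passed and the bar is seated. Release and retreat.

```bash
python3 nudge.py '[[[20, 0, 0, 0, 0], [45, 0, 0, 0, 0], [45, 0, 0, 0, 0], [45, 0, 0, 0, 0]]]'|grep -v rot; python3 nudge.py '[[[45, 0, 0, -15, 0], [45, 0, 0, -40, 0], [45, 0, 0, -70, 0], [60, 0, 0, -110, 0], [60, 0, 0, -140, 0]]]'|grep -v rot
python3 nudge.py '[[[60, 0, -45, 0, 0], [60, 0, -90, 0, 0], [60, 0, -130, 0, 0], [60, 0, -130, 0, 0], [60, 0, -130, 0, 0]]]'|grep time
python3 nudge.py '[[[60, 0, 0, 0, 0], [60, 0, 0, 0, 0], [60, 0, 0, 0, 0], [60, 0, 0, 0, 0], [60, 0, 0, 0, 0]]]'|grep time
python3 - <<'E'
from h import *
import cv2
s=env.snapshot("side")[:,:,::-1]
cv2.imwrite("pics/g7.png",cv2.resize(s[120:300,220:400],(600,600),interpolation=3))
E
```

```text
time: 14.0
tcp_pos: [645.5, -154.5, 196.1]
contact_force: [0.3, 0.9, -0.7]
gripper_width: 44.9
finger_force: 0.0
time: 14.5
tcp_pos: [645.5, -154.7, 340.2]
contact_force: [0.9, -0.0, 0.9]
gripper_width: 60.1
finger_force: 0.0
time: 15.0
time: 15.5
```

View pics/g7.png

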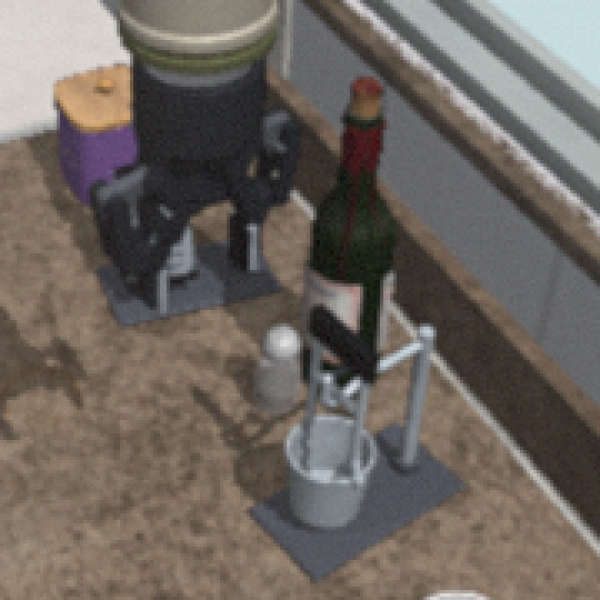

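The pail hangs in the short hook at about (319,262), and the shaker stands untouched at (303,230). I'll let any swing die out, check numerically for motion, and hand in if still.

```bash
for i in 1 2 3; do python3 nudge.py '[[[60, 0, 0, 0, 0], [60, 0, 0, 0, 0], [60, 0, 0, 0, 0], [60, 0, 0, 0, 0], [60, 0, 0, 0, 0]]]'|grep time; done
python3 - <<'E'
from h import *
import cv2
p=[cv2.GaussianBlur(env.snapshot("side"),(5,5),0).astype(int) for _ in range(8)]
for n,(x,y,w,h) in dict(pail=(300,205,40,80),grater=(250,150,40,60),still=(200,230,40,60)).items():
    print(n,[np.abs(q-p[0])[y:y+h,x:x+w].max() for q in p[1:]])
s0=cv2.imread("pics/side0.png")[:,:,::-1];s0=cv2.GaussianBlur(s0,(5,5),0).astype(int)
for n,(x,y,w,h) in dict(mug=(325,295,52,50),shaker=(297,217,14,28)).items():print(n,np.abs(s0-p[0])[y:y+h,x:x+w].mean())
E
```

```text
time: 16.05
time: 16.55
time: 17.05
pail [np.int64(4), np.int64(4), np.int64(4), np.int64(4), np.int64(4), np.int64(11), np.int64(11)]
grater [np.int64(4), np.int64(4), np.int64(4), np.int64(4), np.int64(4), np.int64(4), np.int64(4)]
still [np.int64(3), np.int64(3), np.int64(3), np.int64(3), np.int64(3), np.int64(3), np.int64(3)]
mug 3.622948717948718
shaker 2.881802721088435
```

```bash
for i in 1 2 3 4 5 6 7 8; do python3 nudge.py '[[[60, 0, 0, 0, 0], [60, 0, 0, 0, 0], [60, 0, 0, 0, 0], [60, 0, 0, 0, 0], [60, 0, 0, 0, 0]]]'|grep time; done
python3 - <<'E'
from h import *
import cv2
p=[cv2.GaussianBlur(env.snapshot("side"),(5,5),0).astype(int) for _ in range(16)]
for n,(x,y,w,h) in dict(pail=(300,205,40,80),grater=(250,150,40,60),mug=(325,295,52,50)).items():
    print(n,[int(np.abs(q-p[0])[y:y+h,x:x+w].max()) for q in p[1:]])
E
```

```text
time: 17.95
time: 18.45
time: 18.95
time: 19.45
time: 19.95
time: 20.45
time: 20.95
time: 21.45
pail [4, 4, 5, 3, 4, 4, 4, 4, 4, 4, 4, 4, 4, 5, 4]
grater [4, 5, 4, 4, 4, 4, 4, 4, 4, 4, 4, 5, 5, 4, 5]
mug [3, 3, 3, 3, 3, 3, 2, 3, 3, 3, 3, 3, 3, 2, 3]
```

Everything is still.

```bash
python3 -c "
from cell import env
print(env.hand_in())"
```

```text
the job is handed in; nothing more can be done
None
```

The grater now hangs on the taller stand and the pail on the shorter one, both still; the push forces showed each bar passing its gate and seating, though I couldn't see the gates shut, the shaker and mug weren't moved, and I handed the job in at about 22 s.

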